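# Close up a board-test chamber and hold its panel down on the seal

### The arm

A 6-joint arm with a two-finger parallel gripper is mounted at the origin on the work surface. World frame = base frame: x ahead of the robot, y to its left, z up, the work surface at z = 0. Lengths are in m, angles in rad, forces in N, time in s.
With the tool pointing down it reaches from about 0.35 to 0.875 m from the base axis. Payload 15.5 kg.
Tool frame: the origin (TCP) lies on the centre line of the jaws, within the pads' length; the fingertips stand 22 mm ahead of it and the grasp point (between the pads) lies 3 mm ahead of it; z points along the fingers, y is the line along which they close (so a half turn about z gives the same grasp; the last joint's range is limited). The gripper opens to 85 mm and grips with 20 to 120 N. Pads are 22 mm wide; open, the fingers measure 114 mm over their backs; the gripper's body (76 mm by 85 mm) begins 54 mm behind the grasp point. The pads swing forward as they close: fully open they stand 13 mm farther back than shut.
Start: joints at [1.133, 0.494, 1.345, -0, 1.302, -0.096], TCP at [0.21, 0.589, 0.253] pointing down, gripper open.
Joint ranges: [-2.91, 2.91], [-0.82, 2.16], [0.22, 2.67], [-1.22, 4.37], [0.12, 2.79], [-3.08, 3.08]. Speed limits (rad/s): [1.89, 1.89, 2.57, 3.01, 3.01, 3.01].

### API

Orientations are given as a rotation vector (axis times angle).
In Python, from bench import telemetry, cams, robot gives the robot as it stands.
- The arm moves only by the tool play_rows, never from a script. Its arguments are lists of equal length, an entry for each row: "grip": the finger opening in mm, from 0 to 85.4; "dp": the shift along the world's x, y, z in units of 30 mm (1.0 is 30 mm), a list of three; "roll": the turn about the world's z in units of 6 degrees (1.0 is 6 degrees). In form: {"grip": [grip, ...], "dp": [[x, y, z], ...], "roll": [roll, ...]}. A call has 1 to 10 rows; each row is the pose to reach, as a shift and turn from the pose commanded when the call began; what a row does not reach only later rows make up. A row lasts 1/8 s, in which the tool goes at most 62.5 mm and 10.7 degrees, less where a joint would pass 70% of its speed; a pose out of reach is approached as far as the arm can. A call with a gripper value outside its range is refused whole. The fingers move at their own pace and stop on an object; "force" is the grip in N (left out, the last holds). Time passes only in rows, so rows that repeat a pose let the fingers close. It gives the time, the measured TCP pose, the force, the opening and the grip force at its end, in the units of the state.
- telemetry.read_state(): the state, without advancing time (a new reading comes with each control period).
- cams.camera(name): name is "side" or "top"; returns a dict with "frame" (480x640x3 uint8, red, green, blue), "fov_y" (degrees; the focal length in pixels is half the picture's height over the tangent of half this angle, whatever the lens; pixels are square), "cx", "cy" (the principal point, pixels), "pose" (4x4, takes a point from camera to world coordinates). Camera axes: x right, y down, z forward; pixel columns grow to the right and rows downward; lengths in m; the calibration is good to about 2 mm. A picture is of the moment at which its call begins. There is no depth.
- robot.finish_job(): hands the job in; it is judged then, once.
The state is a dict: "time": time; "q": joint angles; "qd": joint speeds; "joint_efforts": joint torques, N m; "eef_pos": TCP position; "tool_rot": TCP orientation; "contact_force": force on the tool from outside, world axes, zero at the start; "torque": the same for the moment, N m; "gripper_width": opening from 0.0 (shut) to 1.0 (fully open); "finger_force": force on a finger pad.
Only numpy, scipy, OpenCV 4.12 (cv2) and the standard library are available. Lean on these libraries where they do the work, as an engineer would, in place of code of your own. Each camera call takes 0.05 s, during which the arm holds its last target. There are 200 camera calls.

### The job

First release the interlock: press the orange selector on the yellow box down, turn it clockwise from the red mark to the green mark while it is down, and let it spring back up there. Then turn the blue quarter-turn fastener on the chamber's access panel clockwise until its white slot lines up with the two red marks. Then press the sprung panel fully down against its frame and finish while still holding it there, with the slot still lined up, the selector still at green, and the things around left where they are.

Things in the scene. Friction and masses are not known exactly. Their poses are not given: they have to be found in the camera images.
- interlock: Fixed yellow box, 120 x 120 mm, 50 mm high with a dark top; carries the orange selector on its centre. Origin: centre of its underside; z up. On top, 42 mm from the centre, a red mark on its -x side and a green mark 60 degrees further clockwise seen from above.
- selector_grip (a point): Grip point of the orange selector, on its axis, 93 mm above the table when up. A disc 50 mm across, from 62 to 72 mm above the table, with a grip bar on top 46 mm long, 16 mm wide, its top 98 mm above the table. This point's x lies along the bar and turns with it, z up; the white pointer is on its -x end.
- plunger (a joint): How far the selector is pressed down, 0 to 0.008 m. Spring: 4 N at the start, 8 N fully down. A tooth blocks turning unless it is pressed more than about 4.5 mm; between the marks it stays caught down, at the green mark it springs up again when it is let go or raised.
- selector (a joint): Turn of the selector, rad, growing clockwise seen from above: 0 with the pointer at the red mark (start), 1.047 at the green mark; it stops at 1.10 and can spring up from about 0.9. Little friction (0.03 Nm).
- chamber: Fixed grey test chamber, 220 mm wide (y), from 95 mm before (-x) to 143 mm behind its origin; walls 75 mm high with a black seal on their rim, a rear deck 60 mm high. Origin: under the panel's middle, on the table; z up, the -x side is the panel's free edge.
- panel (a joint): Opening, rad, of the aluminium panel (182 x 216 x 6 mm) on a hinge along the chamber's y, 87.5 mm behind its origin, 66 mm above the table. 0 = fully down (top 84 mm above the table), 0.10 = sprung open (start; front edge 18 mm up). 5 N on the pad starts to move it, 9 N holds it down; it springs up when let go. It stops at about 0.08 unless the fastener's slot is lined up (crossbar under it).
- fastener (a joint): Turn of the fastener, rad, growing clockwise seen from above, range 0 to 2.1; starts between 0.15 and 0.6. 1.571 = slot lined up with the two red marks (parallel to the hinge); it does not stop there by itself. Friction 0.04 Nm.
- fastener_grip (a point): Grip point of the blue fastener, on its axis, 22 mm above a 40 mm steel washer (top 87 mm above the table with the panel down, 98 mm open), at (-30, +42) mm from the chamber's origin in its axes. Wing: bar 38 mm long, 13 mm wide, top 29 mm above the washer, on a 30 mm disc 4 mm thick; white slot along its top. x along the bar, turning with it; z up from the panel.
- press_pad (a point): Centre of the top of the black rubber press pad on the panel, 38 mm across, 4 mm thick, at (-45, -55) mm from the chamber's origin in the chamber's axes; 88 mm above the table with the panel fully down, about 13 mm more when open. A good place to press with closed fingers.
- screwdriver: Loose red screwdriver lying in front of (-x) the interlock box. Bystander.
- flux_jar: Loose small jar, 40 mm across, 45 mm high, behind (+x) the interlock box. Origin: centre of underside. Bystander.
- solder_spool: Loose spool, 48 mm across, 32 mm high, standing on the chamber's rear deck. Origin: centre of underside. Bystander.
- board: Loose green circuit board, 60 x 90 mm, 17 mm high with its parts, lying in front of the chamber. Origin: centre of underside. Bystander.
- parts_bin: Loose open green bin, 110 x 160 mm, 50 mm high, at the left. Origin: centre of underside. Bystander.
- multimeter: Loose yellow meter lying flat, 150 x 75 mm, 41 mm high, at the right. Origin: centre of underside. Bystander.
- tape_roll: Loose blue ring of tape, 90 mm across, 20 mm high, lying flat beyond the meter. Origin: centre of underside. Bystander.

How it is judged:
By the outcome, as a careful person would: the job done as asked, in the order asked, and still so for the second after the job is handed in, while the arm keeps its last pose, push and grip.
It also fails if it takes over 67 s, if anything falls off the work surface, if the arm or the gripper's body presses on something with over 40 N, if the wrist force passes 120 N, or if a joint passes its speed limit or range.

## Working session

There is one attempt and no reset: what is moved stays moved. The work goes in short steps, Python scripts to look and compute and a tool call to move; the robot and the scene stay as the last step left them, time stands still between calls to the robot, and variables do not carry over. Pictures are saved under pics/ and viewed, at most 10 in all, crops included, and the job is handed in when it is done.

Besides the shell and the picture viewer there is one more tool, called as name(argument=value, ...), one argument or row to a line, values as JSON. play_rows: Moves the arm, as the interface text tells. Its arguments: {"type":"object","properties":{"grip":{"type":"array","items":{"type":"number"}},"dp":{"type":"array","items":{"type":"array","items":{"type":"number"}}},"roll":{"type":"array","items":{"type":"number"}},"force":{"type":"number"}},"required":["grip","dp","roll"]}

```bash
mkdir -p pics; ls; python3 - <<'E'
from bench import telemetry,cams
import cv2,numpy as np
np.set_printoptions(precision=4,suppress=True)
for n in("side","top"):
    c=cams.camera(n); cv2.imwrite(f"pics/{n}0.png",c["frame"][:,:,::-1]); np.savez(f"{n}0.npz",**c)
    print(n,c["fov_y"],c["cx"],c["cy"],c["pose"])
print(telemetry.read_state())
E
```

```text
pics
side 44.86736887753431 315.07264209359977 239.08046766984188 [[ 0.9377 -0.2272  0.2628  0.1231]
 [-0.3473 -0.6229  0.7009 -1.1209]
 [ 0.0044 -0.7486 -0.6631  1.1415]
 [ 0.      0.      0.      1.    ]]
top 53.06408876262731 319.74959380790216 239.98167252941414 [[ 0.0209 -0.9918  0.1259  0.3661]
 [-0.9998 -0.021   0.0004  0.0104]
 [ 0.0023 -0.1259 -0.992   1.3318]
 [ 0.      0.      0.      1.    ]]
{'time': 0.1, 'q': array([ 1.1325,  0.4942,  1.3461, -0.    ,  1.3025, -0.0955]), 'qd': array([-0.    , -0.0018, -0.0022, -0.0009, -0.0014,  0.0002]), 'joint_efforts': array([  0.0018, -88.3587, -38.4564,  -0.0001,   0.0052,  -0.    ]), 'eef_pos': array([0.2099, 0.5883, 0.2527]), 'tool_rot': array([-0.5358, -3.0953,  0.0018]), 'contact_force': array([ 0.3727,  0.2976, -0.2116]), 'torque': array([ 0.0138, -0.0481,  0.0219]), 'finger_force': 0.0, 'gripper_width': 0.9990966999312709}
```

View pics/side0.png

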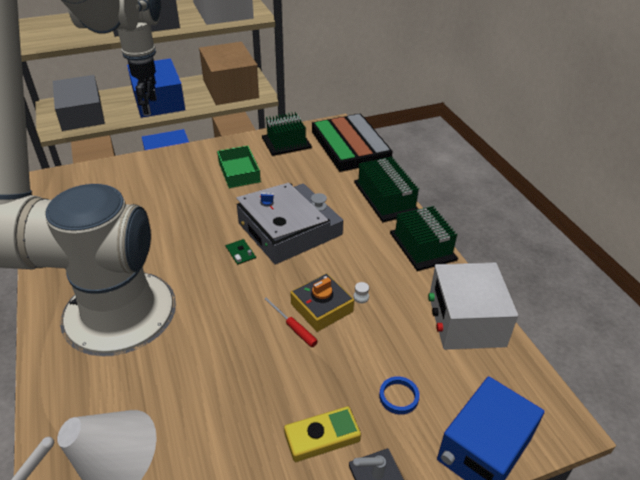

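View pics/top0.png

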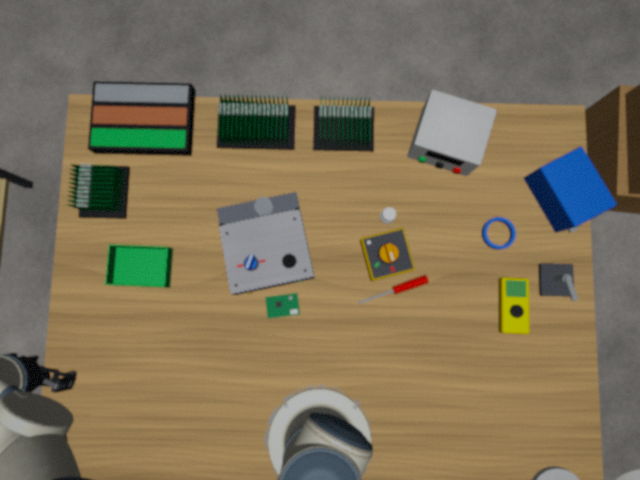

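The side view shows the interlock near (322,300) and the chamber panel with its fastener at (267,200) and pad at (280,221). In the top view the selector is at (389,253), the fastener at (251,263) and the pad at (289,261). I'll enlarge both.

```bash
python3 - <<'E'
import cv2
def crop(n,x,y,w,h,s):
    im=cv2.imread(f"pics/{n}0.png")[y:y+h,x:x+w]
    im=cv2.resize(im,None,fx=s,fy=s,interpolation=cv2.INTER_CUBIC)
    for k in range(0,w,10): cv2.putText(im,str(x+k),(k*s,8),0,.3,(255,255,255)); cv2.line(im,(k*s,10),(k*s,14),(255,255,255))
    for k in range(10,h,10): cv2.putText(im,str(y+k),(6,k*s+3),0,.3,(255,255,255)); cv2.line(im,(0,k*s),(4,k*s),(255,255,255))
    return im
cv2.imwrite("pics/topc.png",crop("top",213,188,200,120,4))
cv2.imwrite("pics/sidec.png",crop("side",228,178,150,150,4))
E
```

```text
(no output)
```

View pics/topc.png

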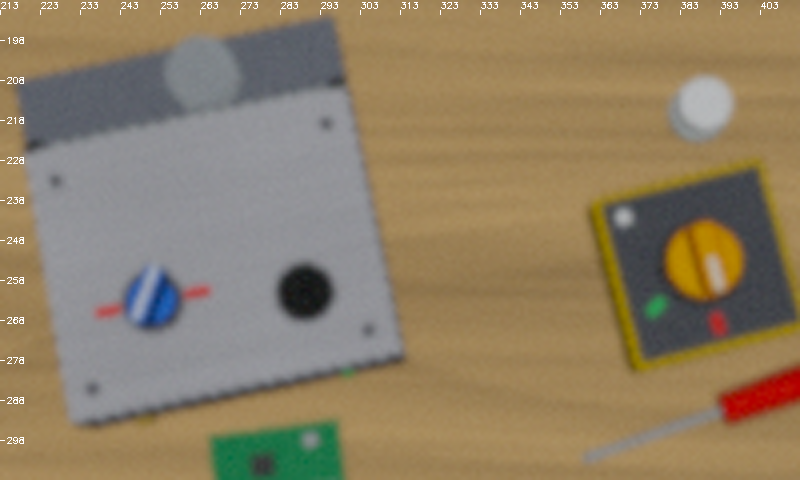

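View pics/sidec.png

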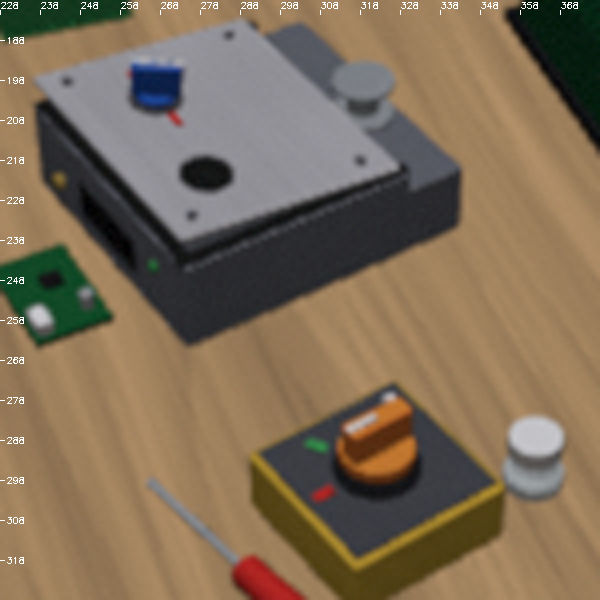

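Top crop: selector at about (389,253) with the pointer towards the red mark, fastener at (251,262) and pad at (289,261). Side crop: pad (279.5,221.5), fastener top (267.5,196), selector bar (322,282). I'll triangulate these points and fit the poses.

```bash
cat > vis.py <<'E'
import numpy as np
from scipy.optimize import least_squares
C={n:dict(np.load(f"{n}0.npz")) for n in("side","top")}
def proj(n,P):
    c=C[n];T=np.linalg.inv(c["pose"]);f=240/np.tan(np.radians(c["fov_y"])/2)
    p=np.atleast_2d(P)@T[:3,:3].T+T[:3,3]
    return p[:,:2]/p[:,2:]*f+[c["cx"],c["cy"]]
def tri(t,s):
    return least_squares(lambda P:np.r_[proj("top",P)[0]-t,proj("side",P)[0]-s],[.5,0,.1])
T=lambda x,y:np.array([213+x/4,188+y/4])
S=lambda x,y:np.array([228+x/4,178+y/4])
E
python3 - <<'E'
from vis import *
np.set_printoptions(precision=4,suppress=True)
pts=dict(red=(T(718,323),S(322,494)),green=(T(656,306),S(317,445)),disc=(T(705,261),S(377,450)),bartop=(T(706,258),S(378,416)),
 pad=(T(305,291),S(206,174)),fast=(T(152,294),S(157,66)),rm1=(T(108,312),S(132,72)),rm2=(T(197,292),S(175,118)),
 FL=(T(75,425),S(37,80)),FR=(T(402,358),S(185,242)),BR=(T(345,88),S(408,170)),BL=(T(25,148),S(248,20)))
P={}
for k,(t,s) in pts.items():
    r=tri(t,s);P[k]=r.x;print(k,r.x,r.fun)
d=P['red']-P['disc'];e=P['green']-P['disc'];print('radii',np.hypot(*d[:2]),np.hypot(*e[:2]),'sel yaw',np.degrees([np.arctan2(-d[1],-d[0]),np.arctan2(-e[1],-e[0])+np.pi/3]))
# fits
def m(p,L): # L: (x,y,z)
    L=np.array(L);c,s=np.cos(p[2]),np.sin(p[2]);return np.c_[p[0]+c*L[:,0]-s*L[:,1],p[1]+s*L[:,0]+c*L[:,1],L[:,2]]
def fit(L,keys,p0):
    def f(p):
        X=m(p,L);return np.r_[(proj("top",X)-[pts[k][0] for k in keys]).ravel(),(proj("side",X)-[pts[k][1] for k in keys]).ravel()]
    return least_squares(f,p0)
a=.1;R=lambda x,z:(87.5e-3+(x-87.5e-3)*np.cos(a)-(z-.066)*-np.sin(a)*-1*-1,)
def op(x,y,z):
    dx,dz=x-.0875,z-.066;return (.0875+dx*np.cos(a)+dz*np.sin(a),y,.066-dx*np.sin(a)+dz*np.cos(a))
L=[op(-.045,-.055,.088),op(-.030,.042,.087+.029),op(-.095,.108,.084),op(-.095,-.108,.084),op(.087,-.108,.084),op(.087,.108,.084)]
r=fit(L,['pad','fast','FL','FR','BR','BL'],[.5,.1,.2]);print('chamber',r.x,np.degrees(r.x[2]));print(r.fun.reshape(2,-1,2))
X=m(r.x,L);print('pad',X[0],'fast',X[1])
g=np.radians(60);L2=[(-.042,0,.05),(-.042*np.cos(g),.042*np.sin(g),.05),(0,0,.072),(0,0,.098)]
r=fit(L2,['red','green','disc','bartop'],[.5,-.1,.2]);print('interlock',r.x,np.degrees(r.x[2]));print(r.fun.reshape(2,-1,2))
# fastener slot direction from top at z of wing top
from itertools import product
def back(u,v,z):
    c=C["top"];f=240/np.tan(np.radians(c["fov_y"])/2);d=c["pose"][:3,:3]@[(u-c["cx"])/f,(v-c["cy"])/f,1];o=c["pose"][:3,3];return o+d*(z-o[2])/d[2]
A=back(*T(153,268),.125);B=back(*T(136,318),.125);print('slot ends',A,B,np.degrees(np.arctan2(*(A-B)[1::-1])))
for q in [((707,255),(716,290))]:
    A=back(*T(*q[0]),.098);B=back(*T(*q[1]),.098);print('pointer dir',np.degrees(np.arctan2(*(A-B)[1::-1])))
E
```

```text
red [ 0.4563 -0.185   0.0509] [ 0.0872 -0.3439 -0.3315  0.0526]
green [ 0.4673 -0.1437  0.0508] [ 0.1312 -0.5171 -0.5086  0.081 ]
disc [ 0.4968 -0.1742  0.0656] [ 0.1457 -0.5645 -0.5502  0.0982]
bartop [ 0.4971 -0.1712  0.0931] [ 0.2609 -1.0093 -0.9942  0.1791]
pad [0.4682 0.088  0.0964] [ 0.0892 -0.3592 -0.3994  0.054 ]
fast [0.462  0.1822 0.1257] [ 0.104  -0.4236 -0.4966  0.0607]
rm1 [0.4515 0.2136 0.1006] [ 0.0678 -0.2786 -0.3275  0.037 ]
rm2 [0.4664 0.1576 0.095 ] [ 0.1132 -0.4595 -0.5263  0.0666]
FL [0.3812 0.2316 0.0985] [ 0.2554 -1.0868 -1.2859  0.098 ]
FR [0.4294 0.0239 0.0972] [ 0.372  -1.5145 -1.6361  0.2012]
BR [0.6084 0.0659 0.0764] [ 0.3903 -1.4776 -1.6175  0.3329]
BL [0.5609 0.2766 0.0773] [ 0.1322 -0.5211 -0.6227  0.0988]
radii 0.041838974426705616 0.04241413991902397 sel yaw [14.913  14.0118]
chamber [0.4956 0.1478 0.2266] 12.98085820278086
[[[ 1.2587  0.0066]
  [-0.3741 -0.6451]
  [-0.2653 -1.2121]
  [ 1.1937 -1.8276]
  [ 1.5723 -1.258 ]
  [ 0.9509  0.2337]]

 [[-0.5315 -0.4223]
  [-0.4957 -0.6577]
  [-1.3705 -1.0445]
  [-1.2728 -0.7161]
  [-1.7711 -0.824 ]
  [-1.2244 -0.8108]]]
pad [0.4669 0.0847 0.1011] fast [0.4624 0.1832 0.1275]
interlock [ 0.4965 -0.1739  0.253 ] 14.496855892128997
[[[-0.1727 -0.1283]
  [ 0.1892 -0.3964]
  [ 0.386  -0.6975]
  [ 1.6125 -0.9545]]

 [[-0.5991  0.2077]
  [-0.5684  0.3825]
  [-0.6689 -1.6864]
  [-0.7958 -0.3787]]]
slot ends [0.4774 0.1826 0.125 ] [0.4457 0.192  0.125 ] -16.575699773384997
pointer dir 14.567093402730883
```

Heights and radii agree with the text: selector (0.497,-0.174) with yaw 14.5°, chamber yaw 13°, fastener (0.462,0.183) at about 30° so 60° to go, pad (0.467,0.086). Moving towards the interlock now.

play_rows(
  grip=[85,85,85,85,85,85,85,85,85,85],
  dp=[
    [0.67,-1.78,0],
    [1.34,-3.56,0],
    [2.01,-5.34,0],
    [2.68,-7.12,0],
    [3.35,-8.9,0],
    [4.02,-10.68,0],
    [4.69,-12.46,0],
    [5.36,-14.24,0],
    [6.03,-16.02,0],
    [6.7,-17.8,0],
  ],
  roll=[0.56,1.12,1.68,2.24,2.8,3.36,3.92,4.48,5.04,5.6],
)

```text
time: 1.35
eef_pos: [0.4114, 0.0528, 0.2533]
tool_rot: [-0.385, 3.118, 0.0]
contact_force: [1.0, 0.5, 0.6]
gripper_width: 0.995
finger_force: 0.0
```

play_rows(
  grip=[85,85,85,85,70,60,60,60,60,60],
  dp=[
    [0.57,-1.5,0],
    [1.14,-3.0,0],
    [1.71,-4.5,0],
    [2.28,-6.0,-0.5],
    [2.87,-7.6,-1.3],
    [2.87,-7.6,-2.2],
    [2.87,-7.6,-3.0],
    [2.87,-7.6,-3.4],
    [2.87,-7.6,-3.4],
    [2.87,-7.6,-3.4],
  ],
  roll=[0,0,0,0,0.05,0.05,0.05,0.05,0.05,0.05],
)

```text
time: 2.6
eef_pos: [0.4976, -0.1734, 0.1521]
tool_rot: [-0.39, 3.116, -0.001]
contact_force: [-0.3, 0.3, 0.8]
gripper_width: 0.701
finger_force: 0.0
```

```bash
python3 - <<'E'
from bench import cams,telemetry
import cv2,numpy as np
s=telemetry.read_state();print(s["eef_pos"],s["tool_rot"])
c=cams.camera("side")["frame"][:,:,::-1];t=cams.camera("top")["frame"][:,:,::-1]
r=lambda i,x,y:cv2.resize(i[y:y+100,x:x+100],None,fx=4,fy=4,interpolation=cv2.INTER_CUBIC)
cv2.imwrite("pics/a.png",np.hstack([r(c,272,228),r(t,340,200)]))
E
```

```text
[ 0.49759226 -0.17341703  0.15207488] [-3.90188688e-01  3.11631536e+00 -1.00117890e-03]
```

View pics/a.png

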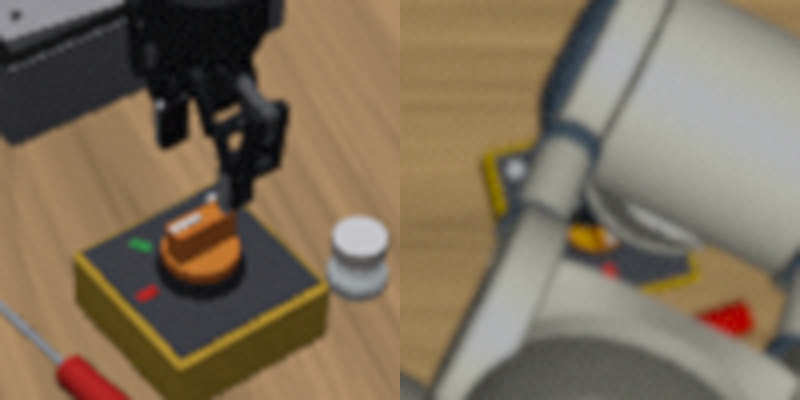

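The side crop shows the fingers poised either side of the bar; the top view is mostly hidden by the arm. Descend and grip.

play_rows(
  grip=[60,60,60,60,50,40,30,14,14,14],
  dp=[
    [0,0,-0.6],
    [0,0,-1.2],
    [0,0,-1.6],
    [0,0,-1.83],
    [0,0,-1.83],
    [0,0,-1.83],
    [0,0,-1.83],
    [0,0,-1.83],
    [0,0,-1.83],
    [0,0,-1.83],
  ],
  roll=[0,0,0,0,0,0,0,0,0,0],
  force=40,
)

```text
time: 3.95
eef_pos: [0.4972, -0.1729, 0.0966]
tool_rot: [-0.39, 3.117, 0.001]
contact_force: [1.2, 5.8, 3.9]
gripper_width: 0.176
finger_force: 39.8
```

play_rows(
  grip=[14,14,14,14,14],
  dp=[
    [0,0.03,-0.06],
    [0,0.03,-0.12],
    [0,0.03,-0.18],
    [0,0.03,-0.24],
    [0,0.03,-0.24],
  ],
  roll=[0,0,0,0,0],
)

```text
time: 4.58
eef_pos: [0.4973, -0.1727, 0.0892]
tool_rot: [-0.39, 3.117, -0.001]
contact_force: [-2.0, -1.2, 6.4]
gripper_width: 0.18
finger_force: 40.4
```

play_rows(
  grip=[14,14,14,14,14,14,14,14,14,14],
  dp=[
    [0,0,0],
    [0,0,0],
    [0,0,0],
    [0,0,0],
    [0,0,0],
    [0,0,0],
    [0,0,0],
    [0,0,0],
    [0,0,0],
    [0,0,0],
  ],
  roll=[-1.2,-2.4,-3.6,-4.8,-6.0,-7.2,-8.4,-9.4,-10.0,-10.0],
)

```text
time: 5.82
eef_pos: [0.4972, -0.1721, 0.0893]
tool_rot: [-1.223, -2.894, -0.001]
contact_force: [-0.6, 3.8, 6.2]
gripper_width: 0.179
finger_force: 40.4
```

```bash
python3 - <<'E'
from bench import telemetry
s=telemetry.read_state();print(s)
E
```

```text
{'time': 5.825, 'q': array([-4.47087600e-01,  5.83360656e-01,  1.75691886e+00,  6.69209048e-04,
        8.01353320e-01, -1.21876389e+00]), 'qd': array([-9.75058165e-05,  4.84151657e-04, -8.76825890e-04,  3.59050783e-04,
       -1.99799418e-04, -2.75820863e-02]), 'joint_efforts': array([ -1.85072735, -76.51550531, -21.79333627,  -0.75166376,
        -0.61082913,   0.93774475]), 'eef_pos': array([ 0.49724348, -0.17214874,  0.08926319]), 'tool_rot': array([-1.22278751e+00, -2.89383583e+00, -7.57196041e-04]), 'contact_force': array([-0.56463632,  3.7951207 ,  6.17950232]), 'torque': array([ 0.54644784,  0.07204464, -0.00707103]), 'finger_force': 40.446470975875854, 'gripper_width': 0.17865989934504048}
```

play_rows(
  grip=[14,14,14,14,14,30,50,60,60,60],
  dp=[
    [0,0,0.08],
    [0,0,0.16],
    [0,0,0.24],
    [0,0,0.25],
    [0,0,0.25],
    [0,0,0.25],
    [0,0,0.25],
    [0,0,0.25],
    [0,0,0.6],
    [0,0,1.3],
  ],
  roll=[0,0,0,0,0,0,0,0,0,0],
)

```text
time: 7.08
eef_pos: [0.4968, -0.1723, 0.1286]
tool_rot: [-1.22, -2.893, -0.0]
contact_force: [0.8, -0.1, 0.2]
gripper_width: 0.705
finger_force: 0.0
```

play_rows(
  grip=[60,60,60,60,60,60,60,60,60,60],
  dp=[
    [0,0,1.2],
    [0,0.8,2.4],
    [-0.2,2.4,2.4],
    [-0.4,4.1,2.4],
    [-0.6,5.8,2.4],
    [-0.8,7.5,2.4],
    [-0.9,9.2,2.4],
    [-1.1,10.8,2.4],
    [-1.17,11.87,2.4],
    [-1.17,11.87,2.4],
  ],
  roll=[0,0.6,1.2,1.8,2.4,3.0,3.6,4.2,4.87,4.87],
)

```text
time: 8.32
eef_pos: [0.4618, 0.1854, 0.2008]
tool_rot: [0.446, 3.109, 0.001]
contact_force: [-0.1, 0.0, -0.9]
gripper_width: 0.703
finger_force: 0.0
```

```bash
python3 - <<'E'
from bench import cams,telemetry
import cv2,numpy as np
s=telemetry.read_state();print(s["eef_pos"],s["tool_rot"])
c=cams.camera("side")["frame"][:,:,::-1];t=cams.camera("top")["frame"][:,:,::-1]
r=lambda i,x,y,h,f:cv2.resize(i[y:y+h,x:x+h],(400,400),interpolation=cv2.INTER_CUBIC)
cv2.imwrite("pics/b.png",np.hstack([r(c,220,160,170,4),r(t,350,213,80,5)]))
E
```

```text
[0.46181389 0.18544313 0.20080806] [4.45699286e-01 3.10913572e+00 6.71096408e-04]
```

View pics/b.png

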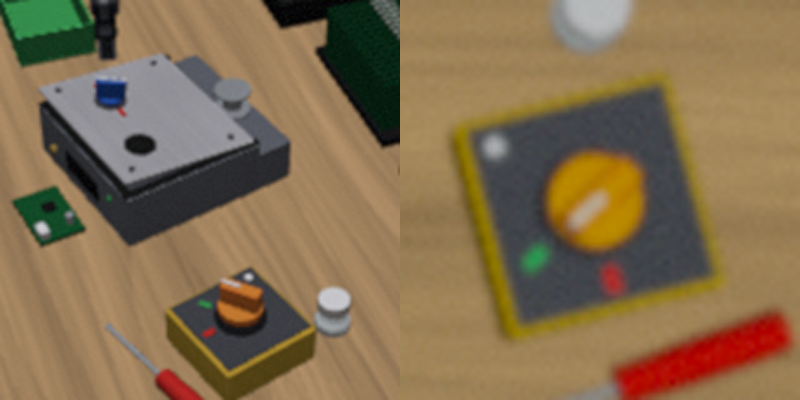

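The selector looks turned to near green and up. I'll check its angle numerically from the white pointer and the orange blob.

```bash
python3 - <<'E'
from vis import *
from bench import cams
import cv2
def back(u,v,z,n="top"):
    c=C[n];f=240/np.tan(np.radians(c["fov_y"])/2);d=c["pose"][:3,:3]@[(u-c["cx"])/f,(v-c["cy"])/f,1];o=c["pose"][:3,3];return o+d*(z-o[2])/d[2]
def ang(im,tag):
    x0,y0=377,240;p=im[y0:y0+26,x0:x0+26].astype(float)
    w=np.clip(p[:,:,2]-60,0,None)*(p[:,:,0]>140)   # blue channel on orange/white
    vv,uu=np.mgrid[0:26,0:26]; w*=np.hypot(uu-12,vv-12.8)<9.5; w[w<20]=0
    cx,cy=(w*uu).sum()/w.sum(),(w*vv).sum()/w.sum()
    M=np.cov(np.vstack([uu.ravel(),vv.ravel()]),aweights=w.ravel());e=np.linalg.eigh(M)[1][:,1]
    A=back(x0+cx-3*e[0],y0+cy-3*e[1],.098);B=back(x0+cx+3*e[0],y0+cy+3*e[1],.098)
    m=back(x0+cx,y0+cy,.098)
    print(tag,"bar angle mod180",np.degrees(np.arctan2(*(A-B)[1::-1]))%180,"tip centroid",m)
ang(C["top"]["frame"],"before");t=cams.camera("top")["frame"];ang(t,"after")
im=np.hstack([cv2.resize(f[232:275,365:415],(400,344),interpolation=cv2.INTER_CUBIC) for f in (t,)]+[cv2.resize(cams.camera("side")["frame"][262:305,300:350],(400,344),interpolation=cv2.INTER_CUBIC)])
cv2.imwrite("pics/c.png",im[:,:,::-1])
E
```

```text
before bar angle mod180 16.105638031503894 tip centroid [ 0.48518159 -0.1750788   0.098     ]
after bar angle mod180 135.07126908379462 tip centroid [ 0.48813476 -0.16349942  0.098     ]
```

View pics/c.png

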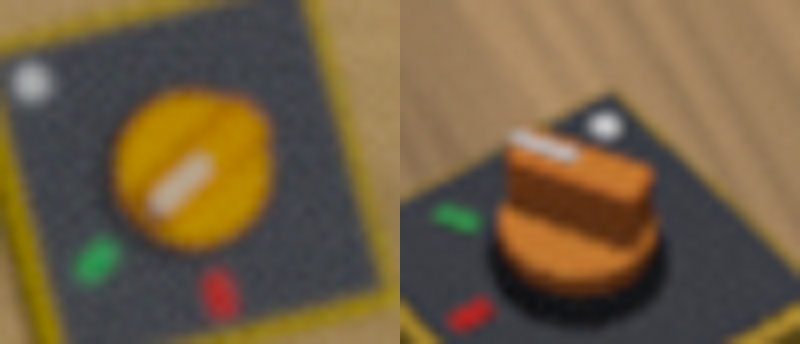

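The pointer turned 61° and points at green, and the selector stands up above its collar. Next is the fastener: lower partway and check the position.

play_rows(
  grip=[60,50,50,50],
  dp=[
    [0,0,-0.7],
    [0,0,-1.5],
    [0,0,-1.5],
    [0,0,-1.5],
  ],
  roll=[0,0,0,0],
)

```text
time: 9.02
eef_pos: [0.4625, 0.1832, 0.1559]
tool_rot: [0.453, 3.108, 0.0]
contact_force: [0.5, -0.6, 0.8]
gripper_width: 0.587
finger_force: 0.0
```

play_rows(
  grip=[50,50,50,40,30,20,11,11,11,11],
  dp=[
    [-0.02,0,-0.4],
    [-0.02,0,-0.75],
    [-0.02,0,-0.94],
    [-0.02,0,-0.94],
    [-0.02,0,-0.94],
    [-0.02,0,-0.94],
    [-0.02,0,-0.94],
    [-0.02,0,-0.94],
    [-0.02,0,-0.94],
    [-0.02,0,-0.94],
  ],
  roll=[0,0,0,0,0,0,0,0,0,0],
  force=35,
)

```text
time: 10.28
eef_pos: [0.4623, 0.186, 0.1276]
tool_rot: [0.452, 3.107, 0.007]
contact_force: [-0.9, 29.7, -0.1]
gripper_width: 0.146
finger_force: 36.4
```

```bash
python3 - <<'E'
from bench import telemetry
s=telemetry.read_state();print({k:s[k] for k in("eef_pos","tool_rot","contact_force","torque","gripper_width")})
E
```

```text
{'eef_pos': array([0.46234464, 0.18601411, 0.12758193]), 'tool_rot': array([0.45185694, 3.10704042, 0.00653288]), 'contact_force': array([-0.88187105, 29.6825261 , -0.0572964 ]), 'torque': array([4.04554679e+00, 2.31948246e-01, 3.34769810e-03]), 'gripper_width': 0.1457996752887306}
```

play_rows(
  grip=[11,11,11],
  dp=[
    [0,0.05,0],
    [0,0.09,0],
    [0,0.09,0],
  ],
  roll=[0,0,0],
)

```text
time: 10.65
eef_pos: [0.4622, 0.1866, 0.1273]
tool_rot: [0.451, 3.108, 0.001]
contact_force: [4.6, 3.9, 0.3]
gripper_width: 0.147
finger_force: 36.0
```

play_rows(
  grip=[11,11,11,11,11,11,11,11,11,11],
  dp=[
    [0,0.01,0],
    [0,0.01,0],
    [0,0.01,0],
    [0,0.01,0],
    [0,0.01,0],
    [0,0.01,0],
    [0,0.01,0],
    [0,0.01,0],
    [0,0.01,0],
    [0,0.01,0],
  ],
  roll=[-1.2,-2.4,-3.6,-4.8,-6.0,-7.2,-8.4,-9.4,-10.07,-10.07],
)

```text
time: 11.9
eef_pos: [0.4618, 0.1869, 0.1269]
tool_rot: [-1.956, -2.458, -0.001]
contact_force: [5.3, 6.8, -4.7]
gripper_width: 0.146
finger_force: 51.7
```

```bash
python3 - <<'E'
from bench import telemetry
import numpy as np
s=telemetry.read_state();print({k:s[k] for k in("eef_pos","tool_rot","contact_force","torque","gripper_width")})
print(2*np.degrees(np.arctan2(s["tool_rot"][1],s["tool_rot"][0]))-90)
E
```

```text
{'eef_pos': array([0.46176887, 0.18693784, 0.12690708]), 'tool_rot': array([-1.95618774e+00, -2.45806423e+00, -1.17695493e-03]), 'contact_force': array([ 5.28492949,  6.79142819, -4.72303019]), 'torque': array([ 0.46426734, -0.09697039, -0.04968912]), 'gripper_width': 0.14594388151575124}
-347.0272673544977
```

play_rows(
  grip=[20,35,45,45,45,45,20,0,0,0],
  dp=[
    [0,0,0],
    [0,0,0],
    [0,0,0.2],
    [0,0,1.2],
    [0,0,2.4],
    [0,-1.7,2.4],
    [0,-3.4,2.4],
    [0,-5.2,2.4],
    [0,-6.9,2.4],
    [0,-6.9,2.4],
  ],
  roll=[0,0,0,0,0,0,0,0,0,0],
)

```text
time: 13.15
eef_pos: [0.4615, -0.0232, 0.1994]
tool_rot: [1.959, 2.455, -0.0]
contact_force: [-0.3, 0.4, -0.8]
gripper_width: 0.004
finger_force: 0.0
```

```bash
python3 - <<'E'
from bench import cams,telemetry
import cv2,numpy as np
s=telemetry.read_state();print(s["eef_pos"],s["tool_rot"],s["gripper_width"])
c=cams.camera("side");t=cams.camera("top");np.savez("side1.npz",**c);np.savez("top1.npz",**t)
r=lambda i,x,y,w,h:cv2.resize(i[y:y+h,x:x+w,::-1],(400,int(400*h/w)),interpolation=cv2.INTER_CUBIC)
cv2.imwrite("pics/d.png",np.hstack([r(c["frame"],240,180,60,60),r(t["frame"],225,235,80,80)]))
E
```

```text
[ 0.46146193 -0.0231743   0.1994068 ] [ 1.95898663e+00  2.45520972e+00 -1.21273148e-04] 0.0035314116512840882
```

View pics/d.png

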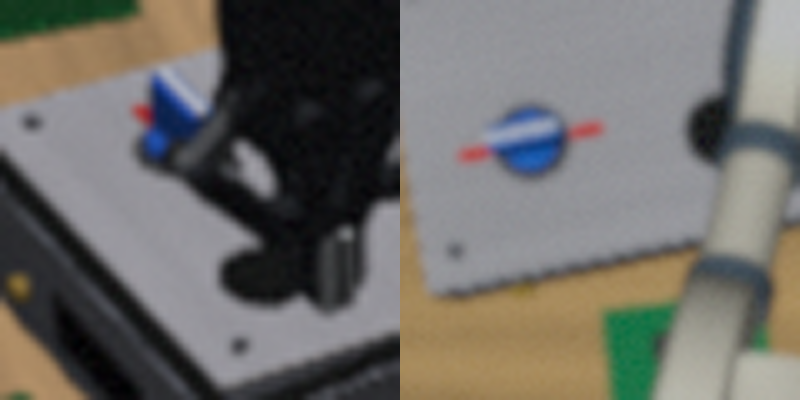

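The slot looks about parallel with the red marks (slot (490,138)–(556,127), marks (460,157)–(603,127)). I'll get the two angles by fitting pixels.

```bash
python3 - <<'E'
from vis import *
import cv2
from bench import cams
fs=np.mean([cams.camera("top")["frame"].astype(float) for _ in range(6)],0)
x0,y0,s=236,250,8
im=fs[y0:y0+26,x0:x0+32]
im=cv2.resize(im.astype(np.float32),None,fx=s,fy=s,interpolation=cv2.INTER_CUBIC)
r,g,b=im[...,0],im[...,1],im[...,2]
vv,uu=np.mgrid[0:im.shape[0],0:im.shape[1]]
red=np.clip(r-g-40,0,None)
def pca(w):
    M=np.cov(np.vstack([uu.ravel(),vv.ravel()]),aweights=w.ravel());l,e=np.linalg.eigh(M);e=e[:,1]
    return np.degrees(np.arctan(-e[1]/e[0])),np.sqrt(l)/s,(w*uu).sum()/w.sum()/s+x0,(w*vv).sum()/w.sum()/s+y0
print("marks",pca(red))
d=np.hypot(uu-15*s,vv-12.5*s)<8*s
for c in (110,130,150):
    cand=((r>c)&(b-r<55)&(r-g<25)&d)
    n,l,st,_=cv2.connectedComponentsWithStats(cand.astype(np.uint8))
    print(c,st[1:,4])
# whiteness relative: in wing disc, weight r (blue has low r)
    # restrict to near the slot line
    near=np.hypot(uu/s+x0-250.6,(vv/s+y0-261.5))<5.5
    print("slot",pca(np.where(near,np.clip(r-c,0,None),0)))
near=np.hypot(uu/s+x0-250.2,(vv/s+y0-261.3))<9
np.set_printoptions(linewidth=200)
print(fs[255:270,240:262,0].astype(int))
E
```

```text
marks (np.float64(12.075686386510363), array([ 0.64564577, 11.51156059]), np.float64(251.43828897949714), np.float64(263.34328513828547))
110 [3921   21    2    5    1    1]
slot (np.float64(12.07882735738821), array([0.65346468, 3.00725293]), np.float64(250.3465340713772), np.float64(260.8911568820707))
130 [ 439    1    2 1672    8]
slot (np.float64(12.057100103765741), array([0.45415546, 2.86188534]), np.float64(250.28197702320202), np.float64(260.9077753294011))
150 [125  26  60]
slot (np.float64(13.728794473406385), array([0.1932647 , 1.21610332]), np.float64(252.26638659082033), np.float64(260.5103058237622))
[[146 146 145 145 146 145 142 136 131 125 121 121 123 130 135 140 144 145 146 146 146 147]
 [145 145 146 146 144 140 131 119 107  98  91  90  94 104 114 127 135 142 145 146 146 146]
 [146 147 147 144 140 129 111  91  77  68  64  63  69  77  92 106 122 134 143 145 145 146]
 [147 147 144 140 129 112  88  70  63  63  69  79  91  98 108 112 113 123 137 145 148 150]
 [145 143 138 126 112  96  85  87  95 103 112 124 134 138 139 132 116 112 130 148 157 161]
 [144 139 134 123 115 
[... 188 characters left out ...]
8 135 126 114 104  98  87  78  64  52  43  59 105 145 160 162]
 [155 156 148 134 120 108  99  88  77  66  54  45  40  33  25  23  28  54  98 134 147 150]
 [167 164 145 114  82  63  51  42  34  27  25  19  16  21  17  28  42  65 100 129 142 145]
 [177 172 154 120  79  44  31  21  19  20  21  25  24  27  31  40  54  77 107 131 142 145]
 [172 167 155 132  98  66  46  33  29  26  32  32  27  29  36  49  65  91 120 136 143 143]
 [158 154 148 137 114  88  65  50  39  37  33  34  35  38  45  59  79 106 128 141 144 145]
 [147 146 144 140 128 110  89  73  58  48  44  45  47  54  65  80  98 121 136 143 145 145]
 [144 143 144 142 137 128 114  98  84  73  68  66  70  80  93 106 122 134 143 145 146 145]]
```

The slot and marks are both at 12.1°, so they are aligned. Next, move closed fingers over the pad.

play_rows(
  grip=[0,0,0,0,0,0,0],
  dp=[
    [0.1,1.3,0],
    [0.2,2.6,0],
    [0.24,3.72,0],
    [0.24,3.72,-0.8],
    [0.24,3.72,-1.6],
    [0.24,3.72,-2.25],
    [0.24,3.72,-2.25],
  ],
  roll=[0,0,0,0,0,0,0],
)

```text
time: 14.42
eef_pos: [0.4679, 0.0917, 0.1306]
tool_rot: [-1.952, -2.459, 0.003]
contact_force: [-0.8, -1.1, -0.8]
gripper_width: 0.001
finger_force: 0.0
```

play_rows(
  grip=[0,0,0,0,0,0,0,0],
  dp=[
    [0,-0.06,-0.15],
    [0,-0.06,-0.3],
    [0,-0.06,-0.4],
    [0,-0.06,-0.48],
    [0,-0.06,-0.54],
    [0,-0.06,-0.6],
    [0,-0.06,-0.65],
    [0,-0.06,-0.65],
  ],
  roll=[0,0,0,0,0,0,0,0],
)

```text
time: 15.42
eef_pos: [0.4679, 0.0893, 0.1121]
tool_rot: [-1.954, -2.459, 0.002]
contact_force: [-6.0, -2.1, 7.6]
gripper_width: 0.001
finger_force: 4.3
```

play_rows(
  grip=[0,0,0,0,0],
  dp=[
    [0,0,-0.04],
    [0,0,-0.08],
    [0,0,-0.11],
    [0,0,-0.11],
    [0,0,-0.11],
  ],
  roll=[0,0,0,0,0],
)

```text
time: 16.05
eef_pos: [0.4679, 0.0893, 0.1096]
tool_rot: [-1.954, -2.459, 0.001]
contact_force: [-9.4, -2.7, 28.0]
gripper_width: -0.0
finger_force: 14.3
```

play_rows(
  grip=[0,0,0,0],
  dp=[
    [0.01,0,0.02],
    [0.02,0,0.02],
    [0.02,0,0.02],
    [0.02,0,0.02],
  ],
  roll=[0,0,0,0],
)

```text
time: 16.55
eef_pos: [0.4679, 0.0893, 0.1098]
tool_rot: [-1.954, -2.459, 0.002]
contact_force: [-10.9, -1.7, 20.0]
gripper_width: -0.005
finger_force: 10.2
```

```bash
python3 - <<'E'
from bench import cams,telemetry
import cv2,numpy as np
c=cams.camera("side");t=cams.camera("top")
s=telemetry.read_state();print(s["eef_pos"],s["contact_force"])
r=lambda i,x,y,w,h:cv2.resize(i[y:y+h,x:x+w,::-1],(400,int(400*h/w)),interpolation=cv2.INTER_CUBIC)
cv2.imwrite("pics/e.png",np.hstack([r(c["frame"],225,170,160,160),r(t["frame"],225,190,190,190)]))
E
```

```text
[0.46795958 0.08929564 0.10977333] [-9.94840746 -1.3773677  19.85695297]
```

View pics/e.png

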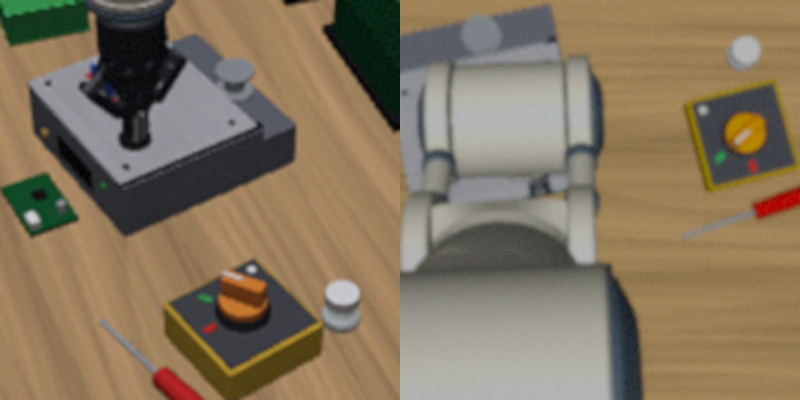

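The panel sits flush, the selector is still at green and the bystanders are unmoved. I'll ease the sideways pull slightly, then hand in.

play_rows(
  grip=[0,0,0,0],
  dp=[
    [-0.02,0,0],
    [-0.03,0,0],
    [-0.03,0,0],
    [-0.03,0,0],
  ],
  roll=[0,0,0,0],
)

```text
time: 17.15
eef_pos: [0.4679, 0.0893, 0.1098]
tool_rot: [-1.954, -2.46, 0.001]
contact_force: [-6.5, -1.4, 16.6]
gripper_width: -0.001
finger_force: 8.3
```

```bash
python3 - <<'E'
from bench import robot,telemetry
s=telemetry.read_state();print(s["eef_pos"],s["contact_force"])
if s["contact_force"][2]>14: print(robot.finish_job())
E
```

```text
[0.46789415 0.08930113 0.10984923] [-6.47864606 -1.41139587 16.6126465 ]
the job is handed in; nothing more can be done
None
```

The job is handed in at about 17 s: the selector is up at green, the fastener slot measured in line with the red marks just before the press, and the panel is held fully down with about 17 N; the judge's verdict was not shown.

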